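# Seat the loose crank and swing the clamp over the block

## Robot

A 6-joint arm with a two-finger parallel gripper is mounted at the origin on a cart in front of the work surface, level with it; the furniture and walls round the work are solid. World frame = base frame: x ahead of the robot, y to its left, z up, the work surface at z = 0. Lengths are in m, angles in rad, forces in N, time in s.
With the tool pointing down it reaches from about 0.35 to 0.775 m from the base axis. Payload 5.5 kg.
Tool frame: the origin (TCP) lies midway between the tips of the shut fingers; the grasp point (between the pads) lies ctrl.pinch_z behind it (ctrl.pinch_z is the distance from the TCP to the grasp point, in m); z points along the fingers, y is the line along which they close (so a half turn about z gives the same grasp; the last joint's range is limited). The gripper opens to 85 mm and grips with 20 to 120 N. Pads are 22 mm wide; open, the fingers measure 114 mm over their backs; the gripper's body (76 mm by 85 mm) begins 54 mm behind the grasp point. The pads swing forward as they close: fully open they stand 13 mm farther back than shut.
Start: joints at [-1.378, 0.313, 0.046, 1.304, 0, 1.431], TCP at [0.188, -0.543, 0.231] pointing down, gripper open.
Joint ranges: [-2.76, 2.76], [-0.86, 1.69], [-1.03, 1.26], [-2.2, 2.34], [-1.47, 1.5], [-3.14, 3.14]. Speed limits (rad/s): [2.57, 2.57, 3.14, 3.14, 3.14, 3.14].

## Interface

Orientations are given as a unit quaternion [w, x, y, z].
In Python, from cell import ctrl gives the robot as it stands. The module is installed in compiled form; this text tells all that it offers. Calls block until the motion is done:
- ctrl.move_pose(position, orientation): joint-space move of the TCP to a pose.
- ctrl.move_l(position, vel=0.15, ori=None): straight line of the TCP; ori=None keeps the orientation; vel is the mean speed in m/s.
- ctrl.set_joints(angles): joint-space move.
- ctrl.gripper_to(opening, grasp_force=None): finger opening in m; grasp_force is the grip in N (None keeps the last); returns when the fingers have stopped.
- ctrl.hold(seconds).
- ctrl.ik(position, orientation): joint angles nearest the present ones, or None.
- ctrl.capture(name): name is "side" or "top"; returns a dict with "pixels" (400x640x3 uint8, red, green, blue), "range_z" (400x640 float32, m along the optical axis (not along the pixel's ray), 0 where there is no reading), "intrinsics" (3x3 intrinsics, pixels), "R" (3x3) and "t" (3): a world point X has camera coordinates R X + t. Camera axes: x right, y down, z forward; pixel columns grow to the right and rows downward; lengths in m; the calibration is good to about 2 mm. A picture is of the moment at which its call begins.
A pose or a line that the arm cannot do raises ctrl.PlanningError and nothing moves.
- ctrl.finish_job(): hands the job in; it is judged then, once.
Readings, each from a call of its own:
- ctrl.current_t(): time.
- ctrl.current_qpos(): joint angles.
- ctrl.current_joint_velocities(): joint speeds.
- ctrl.current_joint_torque(): joint torques, N m.
- ctrl.current_position(): TCP position.
- ctrl.current_tcp_rot(): TCP orientation.
- ctrl.current_contact_force(): force on the tool from outside, world axes, zero at the start.
- ctrl.current_ft_torque(): the same for the moment, N m.
- ctrl.current_gripper_width(): finger opening in m.
- ctrl.current_gripper_force(): force on a finger pad.
Only numpy, scipy, OpenCV 4.12 (cv2) and the standard library are available. Lean on these libraries where they do the work, as an engineer would, in place of code of your own. Each camera call takes 0.05 s, during which the arm holds its last target. There are 200 camera calls.

## Task

Clamp the steel block in the small blue fixture: take the loose crank with the red knob, set it fully down over the brass drive blade, then turn it clockwise (seen from above) to the stop, so that the green clamp finger lies over the middle of the block. Leave the crank seated on the blade, and do not shift the block in its nest. The crank with the blue knob belongs to another machine and does not fit.

Things in the scene. Friction and masses are not known exactly. Their poses are not given: they have to be found in the camera images.
- red_crank_grip (a point): Red-knobbed crank, loose, upright, 0.5 kg: socket block 72x40 mm, 50 high, slot underneath 56x24 (x, y), 40 deep; above it on a thin neck a steel bar along x, 16 wide, 20 high, from 38 behind to 87 ahead, 18 clear of the block; knob 22 dia, 24 high on the bar at x +75. Point: mid-bar over the socket centre, 78 above the underside; grip here across y. The blue-knobbed twin's slot is too small.
- drive_blade (a point): Top centre of the upright brass blade, on the clamp's vertical axis; turns with the clamp. Blade 44 mm long (point x), 12 thick (y), 35 tall, rounded top, on a steel disc of 56 dia. With the crank fully down on the disc, its grip point is 43 above this point. The crank fits either way round with 6 mm play each way, and turns freely up to 16 degrees before it drives the blade.
- clamp (a joint): Angle of clamp and blade together, rad; grows clockwise seen from above. It starts between 0 and 0.2; the stop is at 1.05, where the green finger (95 mm long from the axis, 24 wide, at right angles to the blade) lies over the block. Friction about 0.15 N m; it stays where it is left.
- block_centre (a point): Centre of the loose steel block, 70x100x20 mm (x, y, z), lying in its nest of low rails on the fixed blue base plate (120x195 mm, 12 thick), 90 mm from the clamp's axis. The finger passes 3 mm above it.

How it is judged:
On the way, in this order (a step that is already met when the one before it is completed fails the run):
1. the red-knobbed crank is fully down over the drive blade before the clamp is turned (horizontal distance between red_crank_grip and drive_blade below 0.015 m and z of red_crank_grip in the frame of drive_blade below 0.05 m and angle between the x axis of red_crank_grip and the x axis of drive_blade, either way round below 0.4 rad and value of joint clamp below 0.5 rad), for 0.1 s.
2. the clamp is turned clockwise to within 10 degrees of its stop (value of joint clamp above 0.87 rad), for 0.2 s.
At the end, for the whole second after the job is handed in: The red-knobbed crank is seated on the blade (grip point under 50 mm above the blade top, within 15 mm of its axis, upright within 11 degrees, along the blade within 23); the clamp rests above 0.87 rad, within 10 degrees of its stop; the block is within 12 mm of its start (horizontal distance between red_crank_grip and drive_blade below 0.015 m and z of red_crank_grip in the frame of drive_blade below 0.05 m and angle between the x axis of red_crank_grip and the x axis of drive_blade, either way round below 0.4 rad and value of joint clamp above 0.87 rad and velocity of joint clamp below 0.05 rad/s and angle between red_crank_grip's own z axis and vertical below 0.2 rad and distance of block_centre from where it was at the start of the episode below 0.012 m); the robot touches nothing.
It fails at once if the block is knocked out of its nest (distance of block_centre from where it was at the start of the episode above 0.03 m).
It also fails if it takes over 48 s, if anything falls off the work surface, if the arm or the gripper's body presses on something with over 40 N, if the wrist force passes 120 N, or if a joint passes its speed limit or range.

## Working session

There is one attempt and no reset: what is moved stays moved. The work goes in short steps, each a Python script; the robot and the scene stay as the last script left them, time stands still between calls to the robot, and variables do not carry over. Pictures are saved under pics/ and viewed, at most 10 in all, crops included, and the job is handed in when it is done.

```bash
mkdir -p pics; ls; python3 - <<'E'
from cell import ctrl
import cv2,pickle
print(ctrl.current_t(),ctrl.pinch_z,ctrl.current_tcp_rot())
for n in("top","side"):
    c=ctrl.capture(n); pickle.dump(c,open(n+'0.pkl','wb'))
    cv2.imwrite(f'pics/{n}0.png',c['pixels'][:,:,::-1]); print(n,c['intrinsics'].tolist(),c['R'].round(3).tolist(),c['t'].round(3).tolist(),(c['range_z']>0).mean())
E
```

```text
pics
0.0 0.0187 [-9.27755164e-04  9.86186906e-01  1.65633705e-01 -2.45627596e-05]
top [[384.7812628213237, 0.0, 322.67081883524685], [0.0, 384.7812628213237, 202.3407261285427], [0.0, 0.0, 1.0]] [[0.026, -1.0, -0.005], [-0.993, -0.025, -0.116], [0.115, 0.008, -0.993]] [-0.121, 0.521, 0.873] 0.9962578125
side [[438.458199701952, 0.0, 315.5476782957697], [0.0, 438.458199701952, 204.49836705198862], [0.0, 0.0, 1.0]] [[-0.95, -0.312, -0.012], [-0.178, 0.573, -0.8], [0.257, -0.758, -0.6]] [0.435, 0.244, 0.905] 0.8645625
```

View pics/top0.png

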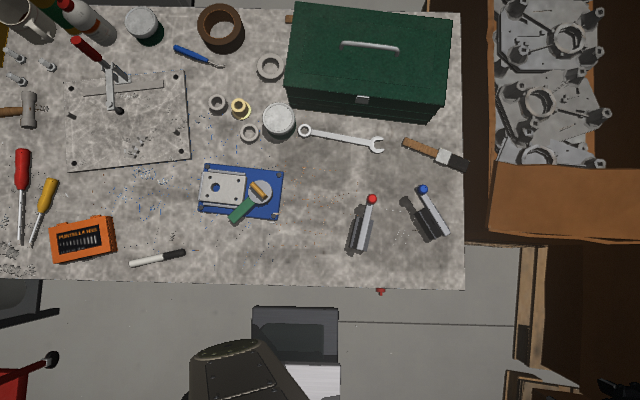

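View pics/side0.png

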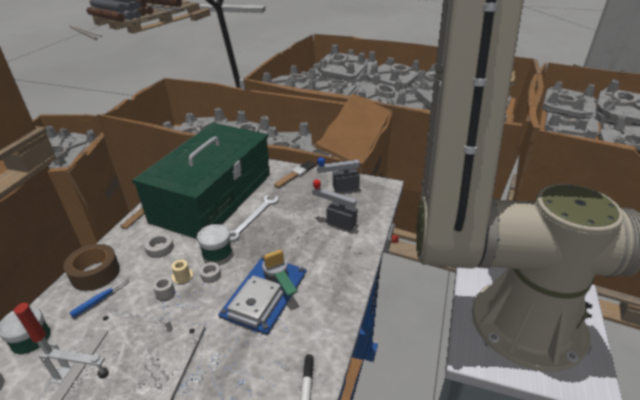

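The top view shows the red knob at (372,199) with its bar running to about (358,240), and the blue-knobbed twin at (423,189). The blade is at (259,188), the green finger at (242,210) and the block at (222,188). Next I'll measure from the depth and colour masks.

```bash
cat > h.py <<'E'
import numpy as np,cv2
def cloud(c):
    K=c['intrinsics'];z=c['range_z'].astype(float);v,u=np.mgrid[:400,:640]
    P=np.stack([(u-K[0,2])/K[0,0]*z,(v-K[1,2])/K[1,1]*z,z],-1)
    W=(P-c['t'])@c['R']; W[z<=0]=np.nan
    return W
def hsv(c): return cv2.cvtColor(c['pixels'],cv2.COLOR_RGB2HSV)
def rect(xy):
    (cx,cy),_,_=r=cv2.minAreaRect((xy*1000).astype(np.float32)); b=cv2.boxPoints(r)
    e=[b[1]-b[0],b[2]-b[1]]; e.sort(key=np.linalg.norm)
    return np.array([cx,cy])/1000,np.linalg.norm(e[1]),np.linalg.norm(e[0]),np.arctan2(e[1][1],e[1][0])
E
python3 - <<'E'
import pickle,numpy as np
from h import *
for n in('top','side'):
    c=pickle.load(open(n+'0.pkl','rb'));W=cloud(c);H=hsv(c);x,y,z=np.moveaxis(W,-1,0);h,s,v=np.moveaxis(H.astype(int),-1,0)
    print(n)
    A=(x>.2)&(x<.65)
    def show(name,m):
        p=W[m]; 
        if len(p)<4: print(name,len(p));return
        print(name,len(p),p.mean(0).round(4),'z',np.percentile(p[:,2],[5,50,95]).round(4),[np.round(q,4) for q in rect(p[:,:2])])
    table=A&(z<.01)&(s<50)&(y<-.1); show('table',table)
    red=A&((h<6)|(h>174))&(s>150)&(v>80)&(z>.05)&(z<.15)&(y<-.05); show('red',red); show('redtop',red&(z>.105))
    k=np.nanmean(W[red],0)
    near=(np.hypot(x-k[0],y-k[1])<.16)&A
    near&=(y>k[1]-.05)
    show('bar',near&(z>.08)&(z<.097)&(s<90)); show('blocktop',near&(z>.04)&(z<.056)&(s<120))
    br=A&(h>12)&(h<30)&(s>110)&(z>.03)&(z<.1)&(abs(y-.05)<.25)&(x<.5); show('brass',br); show('brasstop',br&(z>np.percentile(z[br],80)-.006))
    gr=A&(h>55)&(h<90)&(s>80)&(x<.45)&(z>.02)&(z<.08); show('green',gr)
    bl=A&(h>100)&(h<125)&(s>120)&(z<.03)&(x<.5)&(z>0); show('blue',bl)
    q=W[bl].mean(0); show('block',(abs(x-q[0])<.1)&(abs(y-q[1])<.12)&(z>.027)&(z<.038)&(s<60))
E
```

```text
top
table 21869 [ 0.4437 -0.3622 -0.1656] z [-8.032e-01 -6.000e-04  2.600e-03] [array([ 0.425 , -0.5399]), np.float32(879.833), np.float32(449.959), np.float32(1.5707)]
red 63 [ 0.5259 -0.2131  0.1109] z [0.108  0.111  0.1135] [array([ 0.5259, -0.213 ]), np.float32(18.1329), np.float32(17.2375), np.float32(0.8088)]
redtop 63 [ 0.5259 -0.2131  0.1109] z [0.108  0.111  0.1135] [array([ 0.5259, -0.213 ]), np.float32(18.1329), np.float32(17.2375), np.float32(0.8088)]
bar 362 [ 0.4672 -0.1999  0.0875] z [0.0845 0.0876 0.0901] [array([ 0.4765, -0.2022]), np.float32(124.0838), np.float32(16.2027), np.float32(-0.2096)]
blocktop 320 [ 0.4527 -0.1947  0.05  ] z [0.0473 0.0501 0.0524] [array([ 0.4526, -0.1972]), np.float32(71.8992), np.float32(40.2361), np.float32(-0.2109)]
brass 0Traceback (most recent call last):
  File "<stdin>", line 17, in <module>
    return _quantile_unchecked(
        a, q, axis, out, overwrite_input, method, keepdims, weights)
    return _ureduce(a,
                    func=_quantile_ureduce_func,
    ...<5 lines>...
                    overwrite_input=overwrite_input,
                    method=method)
    r = func(a, **kwargs)
    result = _quantile(arr,
                       quantiles=q,
    ...<2 lines>...
                       out=out,
                       weights=wgt)
    slices_having_nans = np.isnan(arr[-1, ...])
                                  ~~~^^^^^^^^^
IndexError: index -1 is out of bounds for axis 0 with size 0
```

```bash
python3 - <<'E'
import pickle,numpy as np
from h import *
for n in('top','side'):
    c=pickle.load(open(n+'0.pkl','rb'));W=cloud(c);H=hsv(c);x,y,z=np.moveaxis(W,-1,0);h,s,v=np.moveaxis(H.astype(int),-1,0)
    print(n)
    if n=='top': print(W[188,259],H[185:192:3,256:263:3].tolist())
    A=(x>.4)&(x<.65)&(y>-.05)&(y<.25)
    def show(name,m):
        p=W[m]
        if len(p)<4: print(name,len(p));return
        print(name,len(p),p.mean(0).round(4),'z',np.percentile(p[:,2],[5,50,95]).round(4),[np.round(q,4) for q in rect(p[:,:2])])
    br=A&(h>8)&(h<32)&(s>90)&(z>.03)&(z<.15); show('brass',br); 
    if br.any(): show('brasstop',br&(z>np.percentile(z[br],90)-.006))
    show('green',A&(h>50)&(h<95)&(s>80)&(z>.02)&(z<.08))
    bl=A&(h>100)&(h<125)&(s>120)&(z<.02)&(z>0); show('blue',bl)
    show('block',A&(z>.025)&(z<.037)&(s<60)); show('disc',A&(z>.037)&(z<.065)&(s<50))
    zz=z[A&(z>.005)];hh=np.histogram(zz,np.arange(.005,.12,.004));print(list(zip(hh[1].round(3),hh[0])))
c=pickle.load(open('top0.pkl','rb'));cv2.imwrite('pics/crop0.png',cv2.resize(c['pixels'][150:230,190:300,::-1],None,fx=6,fy=6,interpolation=cv2.INTER_CUBIC))
E
```

```text
top
[0.54739185 0.03555966 0.07469779] [[[18, 157, 130], [114, 8, 161], [113, 6, 158]], [[19, 154, 200], [18, 157, 125], [113, 6, 161]], [[17, 135, 119], [19, 154, 204], [18, 159, 128]]]
brass 102 [0.5423 0.0371 0.0767] z [0.0687 0.0776 0.0806] [array([0.5435, 0.0389]), np.float32(42.2835), np.float32(10.9314), np.float32(0.7953)]
brasstop 87 [0.544 0.039 0.078] z [0.0751 0.078  0.0807] [array([0.5437, 0.0387]), np.float32(42.4404), np.float32(10.5551), np.float32(0.7739)]
green 279 [0.5001 0.0812 0.043 ] z [0.0404 0.043  0.0455] [array([0.5005, 0.0812]), np.float32(64.9093), np.float32(22.5201), np.float32(-0.7418)]
blue 1417 [0.5509 0.0641 0.012 ] z [0.0093 0.012  0.0146] [array([0.5357, 0.099 ]), np.float32(244.5919), np.float32(221.7617), np.float32(0.0833)]
block 1212 [0.5516 0.1281 0.0319] z [0.0285 0.0321 0.0347] [array([0.5494, 0.0998]), np.float32(173.6181), np.float32(82.9878), np.float32(1.4879)]
disc 340 [0.5413 0.0395 0.0439] z [0.0412 0.0439 0.0467] [array([0.5182, 0.0619]), np.float32(120.615), np.float32(52.9818), np.float32(-0.7436)]
[(np.float64(0.005), np.int64(111
[... 2108 characters left out ...]
4(248)), (np.float64(0.037), np.int64(58)), (np.float64(0.041), np.int64(370)), (np.float64(0.045), np.int64(71)), (np.float64(0.049), np.int64(27)), (np.float64(0.053), np.int64(19)), (np.float64(0.057), np.int64(26)), (np.float64(0.061), np.int64(28)), (np.float64(0.065), np.int64(25)), (np.float64(0.069), np.int64(31)), (np.float64(0.073), np.int64(37)), (np.float64(0.077), np.int64(47)), (np.float64(0.081), np.int64(1)), (np.float64(0.085), np.int64(0)), (np.float64(0.089), np.int64(0)), (np.float64(0.093), np.int64(0)), (np.float64(0.097), np.int64(0)), (np.float64(0.101), np.int64(0)), (np.float64(0.105), np.int64(0)), (np.float64(0.109), np.int64(0)), (np.float64(0.113), np.int64(0))]
```

View pics/crop0.png

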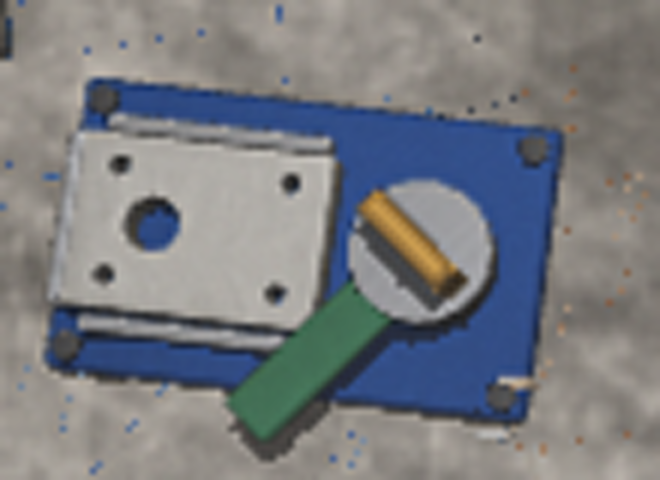

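Brass blade: centre about (0.543, 0.0395), top z about 0.079, yaw about 0.80. Crank grip: (0.4526, -0.197), yaw -0.21, with the bar top at 0.088 as it should be. The base's long axis puts the stop at blade yaw about -0.09. That makes the clamp about 0.16 now, which fits the stated 0 to 0.2. Next I'll check wrist range and grasp.

```bash
cat >> h.py <<'E'
from cell import ctrl
PZ=ctrl.pinch_z
G=np.array([.4526,-.1972,.078]); B=np.array([.5432,.0395,.0787])
def q(a): return [0,np.cos(a/2),np.sin(a/2),0]
def tcp(g): return np.array(g)-[0,0,PZ]
def st(): print('t',round(ctrl.current_t(),2),'p',ctrl.current_position().round(4) if hasattr(ctrl.current_position(),'round') else ctrl.current_position(),'w',round(float(ctrl.current_gripper_width()),4),'F',np.round(ctrl.current_contact_force(),1),'M',np.round(ctrl.current_ft_torque(),2))
E
python3 - <<'E'
from h import *
for off in (0,np.pi,-np.pi):
    for p,a in ((G,-.21),(B+[0,0,.043],.8),(B+[0,0,.043],-.4)):
        s=ctrl.ik(tcp(p),q(a+off)); print(off,a,None if s is None else np.round(s,2))
E
```

```text
0 -0.21 [-0.57  0.28 -0.45  0.84  0.    2.78]
0 0.8 [-0.07  0.33 -0.26  0.98  0.    2.27]
0 -0.4 [-0.07  0.33 -0.26  0.98  0.   -2.82]
3.141592653589793 -0.21 [-0.57  0.28 -0.45  0.84  0.   -0.36]
3.141592653589793 0.8 [-0.07  0.33 -0.26  0.98  0.   -0.87]
3.141592653589793 -0.4 [-0.07  0.33 -0.26  0.98  0.    0.33]
-3.141592653589793 -0.21 [-0.57  0.28 -0.45  0.84  0.   -0.36]
-3.141592653589793 0.8 [-0.07  0.33 -0.26  0.98  0.   -0.87]
-3.141592653589793 -0.4 [-0.07  0.33 -0.26  0.98  0.    0.33]
```

```bash
python3 - <<'E'
from h import *
import pickle
o=q(-.21+np.pi)
ctrl.gripper_to(.05)
ctrl.move_pose(tcp(G+[0,0,.12]),o); st()
ctrl.move_l(tcp(G),.12); st()
ctrl.gripper_to(.0,60); st()
ctrl.move_l(tcp(G+[0,0,.125]),.15); st()
T=B+[0,0,.043]
ctrl.move_pose(tcp(T+[0,0,.08]),q(.8+np.pi)); st()
for n in('top','side'):
    c=ctrl.capture(n);pickle.dump(c,open(n+'1.pkl','wb'));cv2.imwrite(f'pics/{n}1.png',c['pixels'][:,:,::-1])
c=pickle.load(open('side1.pkl','rb'));cv2.imwrite('pics/side1c.png',cv2.resize(c['pixels'][140:340,180:400,::-1],None,fx=2.7,fy=2.7))
E
```

```text
t 2.16 p [ 0.4527 -0.1978  0.1795] w 0.05 F [ 0.6 -0.7 -0. ] M [ 0.   -0.02  0.01]
t 3.31 p [ 0.4531 -0.1976  0.0599] w 0.0498 F [ 0.6 -0.3 -0.4] M [ 0.03  0.04 -0.04]
t 3.71 p [ 0.453  -0.1978  0.0599] w 0.0152 F [-0.6 -1.4  3.6] M [-0.24  0.19 -0.03]
t 4.69 p [ 0.4518 -0.1966  0.183 ] w 0.0151 F [ 0.   0.7 -4.5] M [ 0.04  0.11 -0.01]
t 5.68 p [0.5428 0.0387 0.1825] w 0.0148 F [ 0.8 -0.4 -4.4] M [ 0.02  0.02 -0.05]
```

View pics/side1c.png

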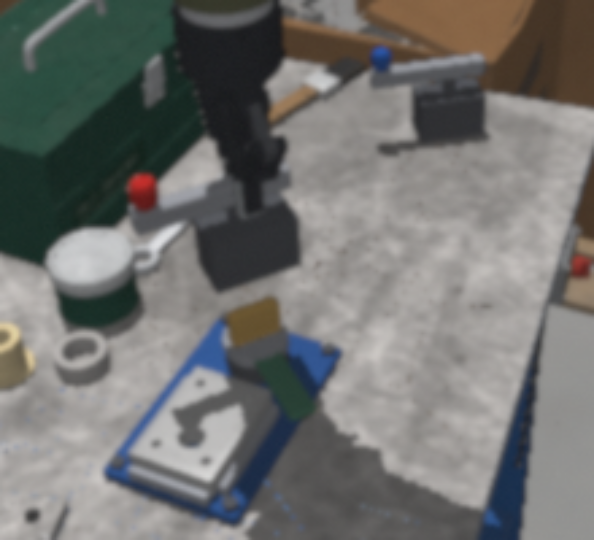

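The crank hangs over the blade, with the red knob at crop (145,190) and the brass blade at crop (257,320). I'll check its tilt and yaw in the hand from the point cloud.

```bash
python3 - <<'E'
from h import *
import pickle
T=B+[0,0,.043+.08]; print('T',T,'knob exp',T+[.075*np.cos(.8),.075*np.sin(.8),.034-.0])
for n in('top','side'):
    c=pickle.load(open(n+'1.pkl','rb'));W=cloud(c);x,y,z=np.moveaxis(W,-1,0);h,s,v=np.moveaxis(hsv(c).astype(int),-1,0)
    A=(np.hypot(x-T[0],y-T[1])<.13)
    red=A&((h<6)|(h>174))&(s>150)&(z>.12)
    p=W[red];print(n,len(p),p.mean(0).round(4),p[:,2].max().round(4), np.median(p[p[:,2]>p[:,2].max()-.005],0).round(4))
    # bar top between knob and gripper / bar profile along crank x
    d=np.array([np.cos(.8),np.sin(.8)]); e=np.array([-d[1],d[0]])
    r=(x-T[0])*d[0]+(y-T[1])*d[1]; l=(x-T[0])*e[0]+(y-T[1])*e[1]
    for a,b in((-.038,-.02),(.02,.04),(.04,.06)):
        m=A&(r>a)&(r<b)&(abs(l)<.025)&(z>T[2]+.002)&(z<T[2]+.02)&~red; print(' bar',a,b,m.sum(),np.median(z[m]).round(4) if m.any() else '',np.median(l[m]).round(4) if m.any() else '')
    m=A&(abs(l)<.03)&(abs(r)<.045)&(z<T[2]-.018)&(z>T[2]-.04); 
    if m.sum()>5: print(' blocktop',m.sum(),np.median(z[m]),[np.round(k,4) for k in rect(np.c_[r[m],l[m]])])
E
```

```text
T [0.5432 0.0395 0.2017] knob exp [0.595453   0.09330171 0.2357    ]<stdin>:8: RuntimeWarning: Mean of empty slice.
  ret = um.true_divide(
Traceback (most recent call last):
ValueError: zero-size array to reduction operation maximum which has no identity
```

```bash
python3 - <<'E'
from h import *
import pickle
T=B+[0,0,.043+.08]
c=pickle.load(open('side1.pkl','rb'));W=cloud(c);x,y,z=np.moveaxis(W,-1,0);h,s,v=np.moveaxis(hsv(c).astype(int),-1,0)
A=(np.hypot(x-T[0],y-T[1])<.13)
red=A&((h<6)|(h>174))&(s>150)&(z>.12)
p=W[red];print(len(p),p.mean(0).round(4),p[:,2].max().round(4))
d=np.array([np.cos(.8),np.sin(.8)]); e=np.array([-d[1],d[0]])
r=(x-T[0])*d[0]+(y-T[1])*d[1]; l=(x-T[0])*e[0]+(y-T[1])*e[1]
print('knob r,l',np.median(r[red]),np.median(l[red]))
m=A&(abs(l)<.03)&(abs(r)<.1)&(z>T[2]+.006)&(z<T[2]+.03)&~red
for a in np.arange(-.05,.09,.01):
    k=m&(r>a)&(r<a+.01)
    if k.sum()>3: print(a.round(2),k.sum(),np.percentile(z[k],[50]).round(4),np.percentile(l[k],[5,95]).round(4))
m=A&(abs(l)<.035)&(abs(r)<.05)&(z<T[2]-.02)&(z>T[2]-.09)
for lo in np.arange(-.09,-.02,.01):
    k=m&(z>T[2]+lo)&(z<T[2]+lo+.01); 
    if k.sum()>3: print('blk',lo.round(2),k.sum(),np.percentile(r[k],[2,98]).round(4),np.percentile(l[k],[2,98]).round(4))
k=m&(v<70); print('zmin',np.percentile(z[k],[1,2,5]).round(4))
E
```

```text
96 [0.5918 0.0985 0.2296] 0.2371
knob r,l 0.07631397110373994 0.007447662216503791
-0.04 12 [0.2102] [0.002  0.0099]
-0.01 19 [0.2123] [-0.0082  0.0236]
0.0 68 [0.2148] [-0.0124  0.0228]
0.01 34 [0.211] [-0.0128  0.0185]
0.02 28 [0.2102] [-0.0043  0.0095]
0.03 26 [0.2106] [-0.0037  0.0088]
0.04 26 [0.2105] [-0.0059  0.0084]
0.05 25 [0.21] [-0.0034  0.0093]
0.06 36 [0.2116] [-0.0005  0.0098]
0.07 16 [0.2109] [0.0054 0.0098]
0.08 23 [0.2102] [-0.0052  0.0083]
blk -0.08 118 [-0.0363  0.035 ] [-0.0169  0.0224]
blk -0.07 134 [-0.0332  0.0349] [-0.0124  0.0223]
blk -0.06 142 [-0.0354  0.035 ] [-0.0108  0.0221]
blk -0.05 138 [-0.0343  0.0352] [-0.0104  0.0226]
blk -0.04 181 [-0.036   0.0352] [-0.0168  0.0227]
blk -0.03 296 [-0.0364  0.0342] [-0.013   0.0219]
zmin [0.1261 0.1271 0.1296]
```

No tilt, the yaw is right and the crank is centred within about 1 mm. I'll lower it and watch the force.

```bash
python3 - <<'E'
from h import *
T=B+[0,0,.043]
ctrl.move_l(tcp(T+[0,0,.045]),.1); st()
for d in (.03,.02,.01,.005,.002,0,-.002):
    ctrl.move_l(tcp(T+[0,0,d]),.05); print(d,end=' '); st()
    if ctrl.current_contact_force()[2]>6: break
E
```

```text
t 6.28 p [0.5431 0.0389 0.148 ] w 0.0146 F [ 0.1  0.6 -3.6] M [-0.05  0.02 -0.02]
0.03 t 6.73 p [0.5429 0.0396 0.1326] w 0.015 F [-0.7  0.  -4.5] M [-0.04 -0.03  0.01]
0.02 t 7.08 p [0.5427 0.0396 0.1225] w 0.0151 F [-0.4 -0.1 -4.1] M [-0.08  0.05  0.  ]
0.01 t 7.43 p [0.5427 0.0395 0.1124] w 0.0149 F [ 1.3 -0.3 -4.4] M [ 0.01  0.04 -0.03]
0.005 t 7.68 p [0.5429 0.0395 0.1077] w 0.0152 F [-0.5  0.7 -4.5] M [-0.08  0.03 -0.01]
0.002 t 7.93 p [0.543  0.0395 0.1048] w 0.0149 F [ 0.5  0.4 -4.9] M [-0.09  0.01 -0.02]
0 t 8.18 p [0.5437 0.0394 0.1039] w 0.0154 F [-1.2  0.3  3.9] M [-0.03  0.49  0.  ]
-0.002 t 8.43 p [0.544  0.0393 0.1038] w 0.0149 F [-5.2 -1.5 16. ] M [-0.01  1.48  0.08]
```

Contact came at the expected height (grip z 0.1225), so it is seated. Now I'll turn it clockwise, watching the moment.

```bash
python3 - <<'E'
from h import *
T=B+[0,0,.043]
ctrl.move_l(tcp(T+[0,0,.0005]),.05); ctrl.hold(.2); st()
for a in list(np.arange(.7,-.21,-.1))+[-.25,-.29,-.33,-.36,-.39,-.42]:
    ctrl.move_pose(tcp(T+[0,0,.0005]),q(a+np.pi)); print(round(a,2),end=' '); st()
    if abs(ctrl.current_ft_torque()[2])>1.2: print('stop');break
E
```

```text
t 8.88 p [0.5437 0.0394 0.1039] w 0.0151 F [-0.9 -0.7  4.1] M [-0.1   0.16 -0.07]
0.7 t 9.13 p [0.5432 0.0394 0.1039] w 0.0149 F [-1.1 -1.5  6.8] M [-0.07  0.53  0.06]
0.6 t 9.38 p [0.5432 0.0396 0.1038] w 0.0153 F [-1.5 -0.5  5.9] M [ 0.06  0.48 -0.02]
0.5 t 9.63 p [0.5435 0.0396 0.1038] w 0.0148 F [-1.4  0.4  5.5] M [ 0.1   0.35 -0.06]
0.4 t 9.88 p [0.5438 0.0396 0.1039] w 0.0149 F [-0.2  0.3  4.8] M [ 0.14  0.1  -0.07]
0.3 t 10.13 p [0.5439 0.0395 0.1039] w 0.015 F [0.9 0.4 6.1] M [ 0.13 -0.07 -0.06]
0.2 t 10.38 p [0.544  0.0394 0.1039] w 0.015 F [ 1.1 -1.4  5.1] M [ 0.03 -0.21 -0.03]
0.1 t 10.63 p [0.5441 0.0392 0.1039] w 0.0154 F [ 1.2 -0.9  4.9] M [-0.14 -0.25 -0.07]
0.0 t 10.88 p [0.5441 0.0391 0.1039] w 0.0152 F [ 0.6 -0.9  5.5] M [-0.22 -0.28 -0.07]
-0.1 t 11.13 p [0.5441 0.0391 0.1039] w 0.0148 F [ 1.1 -2.3  4.9] M [-0.35 -0.32 -0.11]
-0.2 t 11.38 p [0.544  0.039  0.1039] w 0.0154 F [ 1.2 -1.2  4.4] M [-0.38 -0.2  -0.07]
-0.25 t 11.63 p [0.544  0.039  0.1039] w 0.0151 F [ 1.  -1.2  6. ] M [-0.38 -0.23 -0.  ]
-0.29 t 11.88 p [0.544  0.039  0.1039] w 0.0152 F [ 1.  -1.7  6. ] M [-0.32 -0.22  0.01]
-0.33 t 12.13 p [0.544  0.039  0.1039] w 0.0151 F [ 0.6 -1.5  5.3] M [-0.31 -0.29 -0.02]
-0.36 t 12.38 p [0.544  0.0391 0.1039] w 0.0151 F [ 1.6 -1.3  4.9] M [-0.25 -0.25  0.04]
-0.39 t 12.63 p [0.544  0.0391 0.1039] w 0.0152 F [ 1.1 -1.   4.9] M [-0.23 -0.3   0.01]
-0.42 t 12.88 p [0.544  0.0391 0.1039] w 0.0151 F [ 2.4 -1.8  5.7] M [-0.33 -0.31  0.58]
```

The moment has risen well above the friction level, so this looks like the stop. I'll check with a picture.

```bash
python3 - <<'E'
from h import *
import pickle
st(); c=ctrl.capture('side');pickle.dump(c,open('side2.pkl','wb'))
cv2.imwrite('pics/side2c.png',cv2.resize(c['pixels'][180:340,190:390,::-1],None,fx=3,fy=3))
W=cloud(c);x,y,z=np.moveaxis(W,-1,0);h,s,v=np.moveaxis(hsv(c).astype(int),-1,0)
g=(x>.4)&(x<.65)&(y>-.05)&(y<.25)&(h>50)&(h<95)&(s>80)&(z>.02)&(z<.08);p=W[g];print(len(p),p.mean(0).round(4),[np.round(k,3) for k in rect(p[:,:2])])
E
```

```text
t 12.88 p [0.544  0.0391 0.1039] w 0.0151 F [ 2.4 -1.8  5.7] M [-0.33 -0.31  0.58]
211 [0.5479 0.1011 0.0429] [array([0.548, 0.1  ]), np.float32(65.533), np.float32(21.321), np.float32(1.518)]
```

View pics/side2c.png

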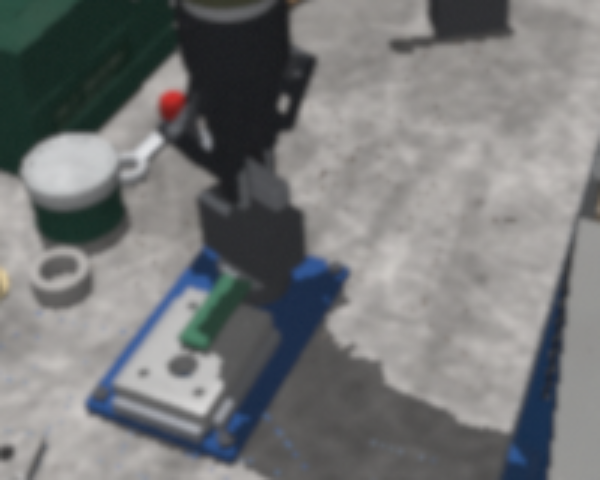

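The finger lies along the middle of the block (yaw 1.518, with the stop at about 1.49). I'll turn the crank back slightly within its play to centre it on the blade, then release, retreat and check.

```bash
python3 - <<'E'
from h import *
import pickle
T=B+[0,0,.0435]
ctrl.move_pose(tcp(T),q(-.2+np.pi)); st()
ctrl.gripper_to(.05); st()
ctrl.move_l(tcp(T+[0,0,.15]),.12)
ctrl.set_joints([-1.378, 0.313, 0.046, 1.304, 0, 1.431]); ctrl.hold(.5); st()
for n in('top','side'):
    c=ctrl.capture(n);W=cloud(c);x,y,z=np.moveaxis(W,-1,0);h,s,v=np.moveaxis(hsv(c).astype(int),-1,0)
    A=(x>.4)&(x<.67)&(y>-.06)&(y<.25)
    def show(k,m):
        p=W[m]; print(n,k,len(p),np.median(p,0).round(4),[np.round(j,3) for j in rect(p[:,:2])])
    show('green',A&(h>50)&(h<95)&(s>80)&(z>.02)&(z<.08))
    show('bar',A&(s<90)&(z>.125)&(z<.138)); show('socktop',A&(z>.086)&(z<.1)&(y<.09)); show('block',A&(z>.027)&(z<.037)&(s<60))
    if n=='top': cv2.imwrite('pics/top3.png',cv2.resize(c['pixels'][140:240,190:320,::-1],None,fx=5,fy=5))
E
```

```text
t 13.26 p [0.5442 0.0396 0.1039] w 0.0151 F [ 2.3 -0.1  4.4] M [ 0.32 -0.81 -0.05]
t 13.69 p [0.5426 0.0395 0.103 ] w 0.0502 F [-0.2 -0.3 -1.2] M [-0.01 -0.02  0.01]
t 18.02 p [ 0.1876 -0.5433  0.2314] w 0.05 F [-0.  -0.1  0.8] M [ 0.03  0.02 -0.02]
top green 240 [0.5503 0.1024 0.043 ] [array([0.55 , 0.103]), np.float32(60.723), np.float32(22.296), np.float32(1.485)]
top bar 397 [0.5579 0.0368 0.1317] [array([0.566, 0.036]), np.float32(122.435), np.float32(16.61), np.float32(-0.201)]
top socktop 325 [0.5403 0.0306 0.094 ] [array([0.544, 0.041]), np.float32(71.943), np.float32(40.795), np.float32(-0.201)]
top block 921 [0.5505 0.1359 0.0321] [array([0.551, 0.098]), np.float32(167.03), np.float32(76.422), np.float32(1.569)]
side green 230 [0.5472 0.0996 0.0428] [array([0.548, 0.1  ]), np.float32(67.548), np.float32(24.583), np.float32(1.5)]
side bar 346 [0.5586 0.0388 0.1314] [array([0.566, 0.036]), np.float32(125.272), np.float32(17.747), np.float32(-0.216)]
side socktop 394 [0.537  0.048  0.0937] [array([0.544, 0.04 ]), np.float32(74.776), np.float32(41.933), np.float32(-0.179)]
side block 1023 [0.5438 0.1372 0.0317] [array([0.551, 0.114]), np.float32(129.213), np.float32(72.132), np.float32(1.496)]
```

View pics/top3.png

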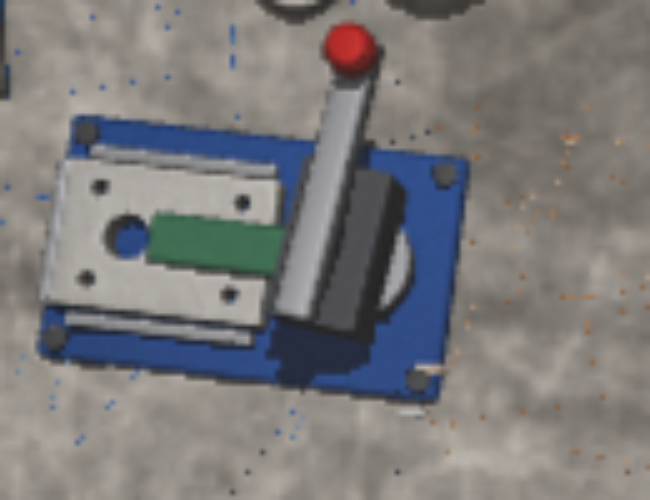

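The crank is seated: bar top at 0.1317, socket centre at (0.544, 0.0405), yaw -0.20 against the blade's -0.08. The finger, with its tip at crop (150,237), is centred on the block, which is still in its nest. The arm is clear, so I'm handing in.

```bash
python3 -c "
from cell import ctrl
print(ctrl.finish_job())"
```

```text
the job is handed in; nothing more can be done
None
```

The block is clamped: the red crank is seated on the blade, the clamp is turned to its stop with the finger over the middle of the block, and the job was handed in at about 18 s (no verdict returned).

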